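Unload the dry-block heater into the bottle carrier

ROBOT

A 6-joint arm with a two-finger parallel gripper is mounted at the origin on the work surface. World frame = base frame: x ahead of the robot, y to its left, z up, the work surface at z = 0. Lengths are in m, angles in degrees, forces in N, time in s.
With the tool pointing down it reaches from about 0.4 to 0.825 m from the base axis. Payload 7 kg.
Tool frame: the origin (TCP) lies at the very end of the fingers, on their centre line; the grasp point (between the pads) lies 19 mm behind it; z points along the fingers, y is the line along which they close (so a half turn about z gives the same grasp; the last joint's range is limited). The gripper opens to 88 mm and grips with 3 to 60 N. Pads are 19 mm wide; open, the fingers measure 130 mm over their backs; the gripper's body (78 mm by 193 mm) begins 47 mm behind the grasp point.
Start: joints at [90.132, 20.546, 0.682, 0, -70.136, -16.507], TCP at [0.19, 0.648, 0.227] pointing down, gripper open.
Joint ranges: [-176.03, 176.03], [-82.01, 121.73], [-58.28, 71.71], [-173.87, 95.51], [-174.79, -0.11], [-173.66, 173.66]. Speed limits (degrees/s): [136.94, 136.94, 172.46, 180, 180, 180].

INTERFACE

Orientations are given as [roll, pitch, yaw] about the fixed x, y, z axes, in that order (R = Rz(yaw) Ry(pitch) Rx(roll)).
In Python, from plant import get_obs, snapshot, camera_params, close_job, boxes_of, cut_out, landmark_of gives the robot as it stands.
- The arm moves only by the shell command python3 -m inch 'ROWS' [OPENING]. ROWS is text: rows parted by semicolons, each of 6 numbers parted by spaces: the shift along the tool's x, y, z in units of 30 cm (1.0 is 30 cm), then the turn, a rotation vector about the tool's x, y, z in units of pi rad (1.0 is pi rad). A call has 1 to 10 rows; each row is the pose to reach, as a shift and turn from the pose commanded when the call began, along the tool's axes at that moment, turning the shorter way round; what a row does not reach only later rows make up. A row lasts 1/12 s, in which the tool goes at most 41.7 mm and 7.16 degrees, less where a joint would pass 70% of its speed; a pose out of reach is approached as far as the arm can. A call with a number of a shift or a turn outside -1 to 1 is refused whole. A call with a gripper value outside its range is refused whole. OPENING is the closure, from -1 (fully open) to 1 (shut), set as the call begins (- or left out, the last holds). The fingers move at their own pace and stop on an object; the grip force is fixed at half the most. Time passes only in rows, so rows that repeat a pose let the fingers close. It gives the time, the measured TCP pose, the force, the opening and the grip force at its end, in the units of the state.
- get_obs(): the state, without advancing time (a new reading comes with each control period).
- snapshot(name): name is "scene" or "top" or "wrist"; returns the picture (480x640x3 uint8, red, green, blue); there is no depth.
- camera_params(name): a dict with "mtx" (3x3 intrinsics, pixels), "rvec" (rotation vector, rad) and "tvec" (3), from world to camera coordinates, as OpenCV has them. Camera axes: x right, y down, z forward; pixel columns grow to the right and rows downward; lengths in m; the calibration is good to about 2 mm. A picture is of the moment at which its call begins: read the wrist's pose just before it. camera_params takes no time and is no camera call; for the wrist camera it gives the pose at the moment of the call.
- close_job(): hands the job in; it is judged then, once.
Trained networks look in the newest picture that a camera, given by its name, has taken for a name from the list of things; names that differ only in an ending like _2 or _b are one class to them, and where a whole thing is asked for, a point or a joint stands for the part that bears it (a point fixed in the world has none). Each returns a list of dicts, best first, with "p" (0 to 1); they miss things now and then, are a little off and sometimes report something else, mostly with a low value. They report only what shows in the picture. A call takes as long as a camera call. They do not tell look-alikes from the thing itself.
- boxes_of(camera, thing): "rect" ([left, top, width, height] in pixels, round what is visible of it).
- cut_out(camera, thing): "pixels" (480x640 bool, what is visible of it) and "rect" ([left, top, width, height] in pixels, round what is visible of it).
- landmark_of(camera, thing): "uv" ([column, row] in pixels: a listed point, or the origin of a listed thing).
The state is a dict: "clock": time; "joint_pos": joint angles; "qvel": joint speeds; "tau": joint torques, N m; "tool_pos": TCP position; "orientation": TCP orientation; "force": force on the tool from outside, world axes, zero at the start; "moment": the same for the moment, N m; "opening": finger opening in m; "gripper_force": force on a finger pad.
Only numpy, scipy, OpenCV 4.12 (cv2) and the standard library are available. Lean on these libraries where they do the work, as an engineer would, in place of code of your own. Each camera call takes 0.05 s, during which the arm holds its last target. There are 200 camera calls.

TASK

The four samples in the dry-block heater are finished: stand them in the empty four-place bottle carrier beside it, one to a compartment, in the same order from left to right (seen from the robot) as they stood in the heater, because they are logged by their order. Keep them upright and set each down on the carrier's floor rather than dropping it, and leave the mortar where it is.

Things in the scene. Friction and masses are not known exactly. Their poses are not given: they have to be found in the camera images.
- bottle: round bottle with sloping shoulder, 91 mm high, 0.12-0.21 kg: body 46 mm in diameter up to 50 mm, narrowing to a 30 mm neck at 62 mm, round cap 40 mm in diameter from 67 to 91 mm. White cap, red-brown filling. Loose; starts upright in its own block, 40 mm deep, 51 mm standing above the block's top. Origin: centre of its underside, z up.
- tube: tall slim flat-bottomed tube, the tallest, 117 mm high, 0.06-0.11 kg: straight body 30 mm in diameter, cap 33 mm in diameter from 103 to 117 mm. White cap, red-brown filling. Loose; starts upright in its own block, 45 mm deep, 72 mm standing above the block's top. Origin: centre of its underside, z up.
- vial: short round vial, the smallest, 61 mm high, 0.035-0.07 kg: straight body 28 mm in diameter up to 42 mm, cap 27 mm in diameter from 45 to 61 mm. White cap, red-brown filling. Loose; starts upright in its own block, 30 mm deep, 31 mm standing above the block's top. Origin: centre of its underside, z up.
- square: square bottle, 85 mm high, 0.1-0.19 kg: body 42 x 42 mm, flat-topped, up to 62 mm, 30 mm neck, round cap 34 mm in diameter from 67 to 85 mm. White cap, red-brown filling. Loose; starts upright in its own block, 35 mm deep, 50 mm standing above the block's top. Origin: centre of its underside, z up; x, y square to its flat sides, at the start along its block's.
- block_bottle: bare aluminium heater block, 90 (x) x 73 (y) x 60 mm high, fixed; one of four at 75 mm pitch along the heater, order varies. Round bore 49 mm wide, 40 deep, central: holds the round bottle at the start. Origin: centre of its underside, 30 mm above the bench; z up, +y along the row, to the robot's left, x away from the robot.
- block_tube: bare aluminium heater block, 90 (x) x 73 (y) x 60 mm high, fixed; one of four at 75 mm pitch along the heater, order varies. Round bore 33 mm wide, 45 deep, central: holds the tall tube at the start. Origin: centre of its underside, 30 mm above the bench; z up, +y along the row, to the robot's left, x away from the robot. White casing round all four: 326 mm long, rim 90 mm high.
- block_vial: bare aluminium heater block, 90 (x) x 73 (y) x 60 mm high, fixed; one of four at 75 mm pitch along the heater, order varies. Round bore 31 mm wide, 30 deep, central: holds the short vial at the start. Origin: centre of its underside, 30 mm above the bench; z up, +y along the row, to the robot's left, x away from the robot. The casing's lower control panel is on the -x side.
- block_square: bare aluminium heater block, 90 (x) x 73 (y) x 60 mm high, fixed; one of four at 75 mm pitch along the heater, order varies. Square bore 45 mm wide, 35 deep, central: holds the square bottle at the start. Origin: centre of its underside, 30 mm above the bench; z up, +y along the row, to the robot's left, x away from the robot. The casing spans x -110 to 58.
- carrier: stainless carrier, 303 (y) x 78 mm (x), fixed on the bench left or right of the heater, empty. Four open compartments in a row, 72 x 72 mm, centred at y = 112.5, 37.5, -37.5, -112.5, x = 0; floor 4 mm above the origin, outer walls 28 mm high, partitions 22; low wire handle at each end out to y = 175. Origin: centre of its underside; z up, +y along the row to the robot's left, x away from it.
- mortar: bystander: small white porcelain mortar, 80 mm in diameter, 45 mm high, with its pestle leaning in it up to 68 mm high; stands free on the bench beyond the gap between heater and carrier. Origin: centre of its underside.
Not all that is in view belongs to the job. Leave any orange look-alike of the vial alone.

How it is judged (in metres and radians):
At the end, for the whole second after the job is handed in: All four stand on the carrier's floor, one to a compartment (centre within 36 mm of its centre line, underside within 9 mm of the carrier's), leaning less than 0.12 rad, slower than 0.02 m/s; left to right they follow the order of their blocks in the heater (x of bottle in the frame of carrier between -0.036 and 0.036 m and y of bottle in the frame of carrier between -0.15 and 0.15 m and z of bottle in the frame of carrier between -0.002 and 0.009 m and angle between each of bottle, tube, vial, square's own z axis and vertical below 0.12 rad and linear speed of each of bottle, tube, vial, square below 0.02 m/s and x of tube in the frame of carrier between -0.036 and 0.036 m and y of tube in the frame of carrier between -0.15 and 0.15 m and z of tube in the frame of carrier between -0.002 and 0.009 m and x of vial in the frame of carrier between -0.036 and 0.036 m and y of vial in the frame of carrier between -0.15 and 0.15 m and z of vial in the frame of carrier between -0.002 and 0.009 m and x of square in the frame of carrier between -0.036 and 0.036 m and y of square in the frame of carrier between -0.15 and 0.15 m and z of square in the frame of carrier between -0.002 and 0.009 m and ((y of block_bottle in the frame of block_tube above 0 m and ((y of bottle in the frame of carrier above -0.075 m and y of tube in the frame of carrier below -0.075 m) or (y of bottle in the frame of carrier above 0 m and y of tube in the frame of carrier below 0 m) or (y of bottle in the frame of carrier above 0.075 m and y of tube in the frame of carrier below 0.075 m))) or (y of block_bottle in the frame of block_tube below 0 m and ((y of bottle in the frame of carrier below -0.075 m and y of tube in the frame of carrier above -0.075 m) or (y of bottle in the frame of carrier below 0 m and y of tube in the frame of carrier above 0 m) or (y of bottle in the frame of carrier below 0.075 m and y of tube in the frame of carrier above 0.075 m)))) and ((y of block_bottle in the frame of block_vial above 0 m and ((y of bottle in the frame of carrier above -0.075 m and y of vial in the frame of carrier below -0.075 m) or (y of bottle in the frame of carrier above 0 m and y of vial in the frame of carrier below 0 m) or (y of bottle in the frame of carrier above 0.075 m and y of vial in the frame of carrier below 0.075 m))) or (y of block_bottle in the frame of block_vial below 0 m and ((y of bottle in the frame of carrier below -0.075 m and y of vial in the frame of carrier above -0.075 m) or (y of bottle in the frame of carrier below 0 m and y of vial in the frame of carrier above 0 m) or (y of bottle in the frame of carrier below 0.075 m and y of vial in the frame of carrier above 0.075 m)))) and ((y of block_bottle in the frame of block_square above 0 m and ((y of bottle in the frame of carrier above -0.075 m and y of square in the frame of carrier below -0.075 m) or (y of bottle in the frame of carrier above 0 m and y of square in the frame of carrier below 0 m) or (y of bottle in the frame of carrier above 0.075 m and y of square in the frame of carrier below 0.075 m))) or (y of block_bottle in the frame of block_square below 0 m and ((y of bottle in the frame of carrier below -0.075 m and y of square in the frame of carrier above -0.075 m) or (y of bottle in the frame of carrier below 0 m and y of square in the frame of carrier above 0 m) or (y of bottle in the frame of carrier below 0.075 m and y of square in the frame of carrier above 0.075 m)))) and ((y of block_tube in the frame of block_vial above 0 m and ((y of tube in the frame of carrier above -0.075 m and y of vial in the frame of carrier below -0.075 m) or (y of tube in the frame of carrier above 0 m and y of vial in the frame of carrier below 0 m) or (y of tube in the frame of carrier above 0.075 m and y of vial in the frame of carrier below 0.075 m))) or (y of block_tube in the frame of block_vial below 0 m and ((y of tube in the frame of carrier below -0.075 m and y of vial in the frame of carrier above -0.075 m) or (y of tube in the frame of carrier below 0 m and y of vial in the frame of carrier above 0 m) or (y of tube in the frame of carrier below 0.075 m and y of vial in the frame of carrier above 0.075 m)))) and ((y of block_tube in the frame of block_square above 0 m and ((y of tube in the frame of carrier above -0.075 m and y of square in the frame of carrier below -0.075 m) or (y of tube in the frame of carrier above 0 m and y of square in the frame of carrier below 0 m) or (y of tube in the frame of carrier above 0.075 m and y of square in the frame of carrier below 0.075 m))) or (y of block_tube in the frame of block_square below 0 m and ((y of tube in the frame of carrier below -0.075 m and y of square in the frame of carrier above -0.075 m) or (y of tube in the frame of carrier below 0 m and y of square in the frame of carrier above 0 m) or (y of tube in the frame of carrier below 0.075 m and y of square in the frame of carrier above 0.075 m)))) and ((y of block_vial in the frame of block_square above 0 m and ((y of vial in the frame of carrier above -0.075 m and y of square in the frame of carrier below -0.075 m) or (y of vial in the frame of carrier above 0 m and y of square in the frame of carrier below 0 m) or (y of vial in the frame of carrier above 0.075 m and y of square in the frame of carrier below 0.075 m))) or (y of block_vial in the frame of block_square below 0 m and ((y of vial in the frame of carrier below -0.075 m and y of square in the frame of carrier above -0.075 m) or (y of vial in the frame of carrier below 0 m and y of square in the frame of carrier above 0 m) or (y of vial in the frame of carrier below 0.075 m and y of square in the frame of carrier above 0.075 m))))); the robot touches nothing.
It fails at once if a sample is tipped over (leans more than 40 degrees) (angle between any of bottle, tube, vial, square's own z axis and vertical above 0.7 rad).
It fails at once if a sample is dropped into the carrier (arrives faster than 0.7 m/s, as after a fall of 25 mm or more) ((linear speed of bottle above 0.7 m/s and z of bottle in the frame of carrier below 0.03 m and horizontal distance between bottle and carrier below 0.16 m) or (linear speed of tube above 0.7 m/s and z of tube in the frame of carrier below 0.03 m and horizontal distance between tube and carrier below 0.16 m) or (linear speed of vial above 0.7 m/s and z of vial in the frame of carrier below 0.03 m and horizontal distance between vial and carrier below 0.16 m) or (linear speed of square above 0.7 m/s and z of square in the frame of carrier below 0.03 m and horizontal distance between square and carrier below 0.16 m)).
It fails at once if the mortar is pushed more than 30 mm or knocked over (distance of mortar from where it was at the start of the episode above 0.03 m or angle between mortar's own z axis and vertical above 0.5 rad).
It also fails if it takes over 115 s, if anything falls off the work surface, if the arm or the gripper's body presses on something with over 40 N, if the wrist force passes 120 N, or if a joint passes its speed limit or range.

## Working session

There is one attempt and no reset: what is moved stays moved. The work goes in short steps, Python scripts to look and compute and a shell command to move; the robot and the scene stay as the last step left them, time stands still between calls to the robot, and variables do not carry over. Pictures are saved under pics/ and viewed, at most 14 in all, crops included, and the job is handed in when it is done.

```bash
mkdir -p pics; ls; cat > h.py <<'E'
import numpy as np, cv2
from scipy.spatial.transform import Rotation as R
from plant import *
def ray(cam,uv,z,p=None):
    p=p or camera_params(cam)
    Rm=cv2.Rodrigues(np.array(p["rvec"],float))[0];t=np.array(p["tvec"],float).ravel();K=np.array(p["mtx"],float)
    d=Rm.T@np.linalg.inv(K)@np.array([uv[0],uv[1],1.]);c=-Rm.T@t
    return c+d*(z-c[2])/d[2]
def save(cam,name):
    im=snapshot(cam);cv2.imwrite(f"pics/{name}.png",im[:,:,::-1]);return im
E
python3 - <<'E'
from h import *
o=get_obs();print(o)
for c in ["scene","top"]:
    save(c,c+"1");p=camera_params(c);Rm=cv2.Rodrigues(np.array(p["rvec"],float))[0];print(c,-Rm.T@np.array(p["tvec"]).ravel(),np.array(p["mtx"])[0,0])
zs=dict(bottle=.07,tube=.045+.03,vial=.06,square=.055,block_bottle=.03,block_tube=.03,block_vial=.03,block_square=.03,carrier=0,mortar=0)
zs=dict(bottle=.05,tube=.045,vial=.06,square=.055,block_bottle=.03,block_tube=.03,block_vial=.03,block_square=.03,carrier=0,mortar=0)
for c in ["top","scene"]:
  for n in zs:
    for d in landmark_of(c,n)[:2]: print(c,n,round(d["p"],2),np.round(d["uv"],1),ray(c,d["uv"],zs[n]).round(3))
E
```

```text
pics
{'clock': 0.0, 'joint_pos': array([ 9.01332531e+01,  2.05931749e+01,  6.33877142e-01, -1.88449744e-02,
       -7.01368506e+01, -1.65080924e+01]), 'qvel': array([ 0.02746496,  0.01046294,  0.02922868, -0.02991777,  0.07214576,
       -0.05098321]), 'tau': array([ 8.34954608e-05, -5.82722247e+01,  2.93058103e+01,  6.99725792e+00,
        6.95596682e-03, -1.44915562e-04]), 'tool_pos': array([0.1901785 , 0.64714301, 0.22560786]), 'orientation': array([ 1.79902781e+02, -1.03379829e-02, -1.63812484e+01]), 'force': array([ 0.01244595,  0.0544155 , -0.60715185]), 'moment': array([-0.02559832, -0.00696242,  0.0073719 ]), 'gripper_force': 0.0, 'opening': 0.08736781723765877}
scene [ 0.94799753 -0.65574261  0.88218488] 596.859558269561
top [ 0.5316644  -0.01350734  1.12338737] 528.1270201692881
top bottle 0.98 [414.3 266.3] [ 0.569 -0.199  0.05 ]
top tube 0.77 [486.2 277.9] [ 0.547 -0.346  0.045]
top vial 0.78 [451.  268.8] [ 0.564 -0.271  0.06 ]
top vial 0.55 [375.2 257.1] [ 0.587 -0.118  0.06 ]
top square 0.9 [377.1 259.7] [ 0.582 -0.123  0.055]
top block_bottle 0.6 [449.6 273.1] [ 0.556
[... 611 characters left out ...]
.272  0.06 ]
scene vial 0.72 [181.5 366.6] [ 0.558 -0.36   0.06 ]
scene square 0.93 [277.1 270.1] [ 0.583 -0.126  0.055]
scene block_bottle 0.87 [246.7 303.7] [ 0.565 -0.198  0.03 ]
scene block_bottle 0.28 [246.2 300.1] [ 0.56  -0.192  0.03 ]
scene block_tube 0.94 [183.1 364.1] [ 0.543 -0.344  0.03 ]
scene block_tube 0.33 [245.  300.9] [ 0.56  -0.194  0.03 ]
scene block_square 0.93 [277.4 278.4] [ 0.582 -0.125  0.03 ]
scene block_square 0.26 [245.3 301. ] [ 0.56  -0.194  0.03 ]
scene carrier 0.95 [349.2 171.1] [0.55  0.219 0.   ]
scene carrier 0.3 [178.  361.3] [ 0.518 -0.333  0.   ]
scene mortar 0.65 [364.4 274.4] [ 0.704 -0.017  0.   ]
scene mortar 0.36 [214.5 333.5] [ 0.539 -0.26   0.   ]
```

View pics/top1.png

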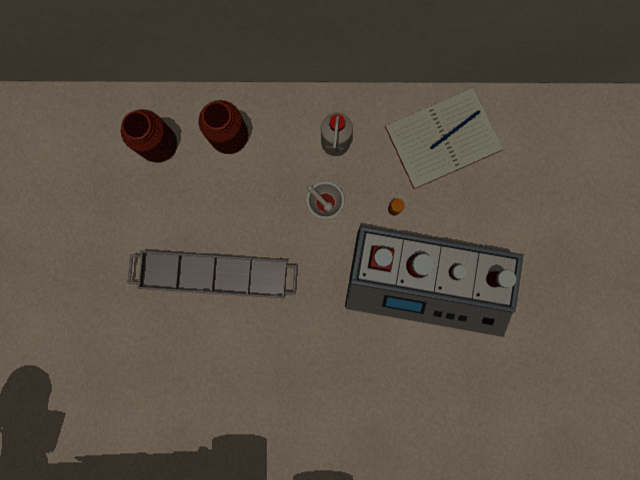

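View pics/scene1.png

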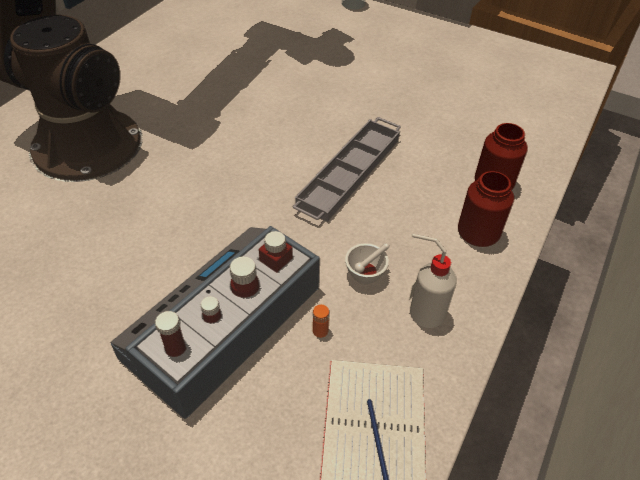

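The order from left to right is square (≈378,258), bottle (≈421,264), vial (≈458,271), tube (≈500,277). The empty carrier is left of the heater (≈145–288, 250–297). The mortar is at (325,203), and an orange decoy stands at (397,206). Next I'll fit the carrier and set up the row calculator.

```bash
cat >> h.py <<'E'
def plan(xyz,yaw):
    o=get_obs();R0=R.from_euler('xyz',o["orientation"],degrees=True)
    R1=R.from_euler('xyz',[180,0,yaw],degrees=True)
    s=R0.inv().apply(np.array(xyz)-o["tool_pos"]);rv=(R0.inv()*R1).as_rotvec()
    print("row",np.round(np.r_[s/.3,rv/np.pi],4),"dist",np.linalg.norm(s).round(3),"clock",o["clock"])
E
python3 - <<'E'
from h import *
import sys
snapshot("top")
for d in cut_out("top","carrier")[:1]:
    ys,xs=np.nonzero(d["pixels"]);P=np.array([ray("top",(u,v),.02)[:2] for u,v in zip(xs[::3],ys[::3])])
    (c,wh,a)=cv2.minAreaRect(P.astype(np.float32)*1000);print(d["p"],c,wh,a)
# corners of outer wall by eye in top picture
for uv in [(143,252),(140,289),(288,260),(285,297)]: print(ray("top",uv,.028))
b={}
for d in cut_out("top","block_square")[:1]: print(d["rect"])
plan([.585,-.124,.22],-101)
plan([.45,.45,.227],-60)
E
```

```text
0.63 (553.2549438476562, 218.08987426757812) (347.4479675292969, 79.90031433105469) 86.45793151855469
[0.59740942 0.36089857 0.028     ]
[0.52088815 0.36450055 0.028     ]
[0.58210623 0.05958467 0.028     ]
[0.50576482 0.06499675 0.028     ]
[360.4, 234.7, 43.5, 50.4]
row [ 1.9874  2.0967  0.0219  0.     -0.      0.4701] dist 0.867 clock 1.25
row [ 1.0162  0.3878 -0.0015  0.      0.      0.2424] dist 0.326 clock 1.25
```

```bash
R='0.93 0.98 0 0 0 0.235'; python3 -m inch '0.93 0.98 0 0 0 0.235; 0.93 0.98 0 0 0 0.235; 0.93 0.98 0 0 0 0.235; 0.93 0.98 0 0 0 0.235; 0.93 0.98 0 0 0 0.235; 0.93 0.98 0 0 0 0.235; 0.93 0.98 0 0 0 0.235; 0.93 0.98 0 0 0 0.235; 0.93 0.98 0 0 0 0.235; 0.93 0.98 0 0 0 0.235' -1
python3 - <<'E'
from h import *
print(get_obs()["joint_pos"].round(1))
plan([.585,-.124,.22],-101)
E
```

```text
clock: 2.08
tool_pos: [0.3757, 0.2842, 0.227]
orientation: [-180.0, 0.0, -58.7]
force: [0.5, 0.9, 0.0]
opening: 0.0876
gripper_force: 0.0
[ 61.1   0.9 -24.    0.  -65.  -29.8]
row [ 1.525e+00  1.107e-01  2.280e-02 -2.000e-04  2.000e-04  2.350e-01] dist 0.459 clock 2.0833
```

```bash
python3 -m inch '0.95 0.07 0.015 0 0 0.15; 0.95 0.07 0.015 0 0 0.15; 0.95 0.07 0.015 0 0 0.15; 0.95 0.07 0.015 0 0 0.15; 0.95 0.07 0.015 0 0 0.15; 0.95 0.07 0.015 0 0 0.15; 0.95 0.07 0.015 0 0 0.15; 0.95 0.07 0.015 0 0 0.15'
python3 - <<'E'
from h import *
plan([.585,-.124,.22],-101)
E
```

```text
clock: 2.75
tool_pos: [0.507, 0.0278, 0.2218]
orientation: [180.0, -0.1, -85.9]
force: [0.0, 1.1, -0.0]
opening: 0.0871
gripper_force: 0.0
row [ 5.233e-01 -2.236e-01  6.500e-03  1.000e-04 -4.000e-04  8.370e-02] dist 0.171 clock 2.75
```

```bash
python3 -m inch '0.523 -0.223 0.006 0 0 0.084; 0.523 -0.223 0.006 0 0 0.084; 0.523 -0.223 0.006 0 0 0.084; 0.523 -0.223 0.006 0 0 0.084; 0.523 -0.223 0.006 0 0 0.084; 0.523 -0.223 0.006 0 0 0.084; 0.523 -0.223 0.006 0 0 0.084; 0.523 -0.223 0.006 0 0 0.084'
python3 - <<'E'
from h import *
p=camera_params("wrist");save("wrist","w1")
for n,z in dict(square=.055,bottle=.05,vial=.06,block_square=.03,block_bottle=.03,block_vial=.03).items():
    for d in landmark_of("wrist",n)[:2]: print(n,round(d["p"],2),np.round(d["uv"]),ray("wrist",d["uv"],z,p).round(3))
plan([.585,-.124,.22],-101)
E
```

```text
clock: 3.42
tool_pos: [0.5835, -0.1181, 0.2204]
orientation: [180.0, 0.0, -100.8]
force: [-0.2, -0.3, 0.8]
opening: 0.0874
gripper_force: 0.0
square 0.83 [317. 206.] [ 0.58  -0.124  0.055]
bottle 0.66 [313. 110.] [ 0.569 -0.198  0.05 ]
vial 0.64 [191. 175.] [ 0.671 -0.168  0.06 ]
block_vial 0.83 [309.  11.] [ 0.558 -0.271  0.03 ]
row [ 0.0182 -0.0073  0.0021 -0.0002  0.0001  0.0015] dist 0.006 clock 3.7667
```

View pics/w1.png

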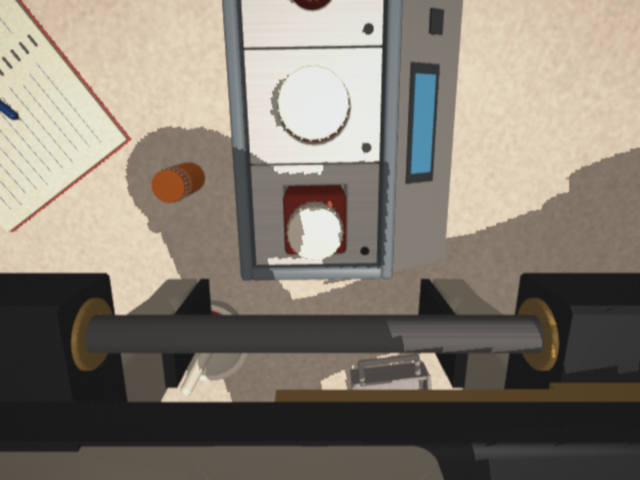

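The wrist view shows the square bottle at (317,230), the round bottle at (313,105), and the fingers closing across the row, square to it. The positions agree across cameras, so I'll descend on the square.

```bash
python3 -m inch '0.019 -0.003 0.1 0 0 0; 0.019 -0.003 0.2 0 0 0; 0.019 -0.003 0.3 0 0 0; 0.019 -0.003 0.37 0 0 0; 0.019 -0.003 0.415 0 0 0; 0.019 -0.003 0.415 0 0 0; 0.019 -0.003 0.415 0 0 0' && python3 -m inch '0 0 0 0 0 0; 0 0 0 0 0 0; 0 0 0 0 0 0; 0 0 0 0 0 0; 0 0 0 0 0 0; 0 0 0 0 0 0; 0 0 0 0 0 0; 0 0 0 0 0 0; 0 0 0 0 0 0; 0 0 0 0 0 0' 1
```

```text
clock: 4.35
tool_pos: [0.5835, -0.1246, 0.0955]
orientation: [179.9, -0.0, -100.8]
force: [-0.5, 0.1, 1.6]
opening: 0.0878
gripper_force: 0.0
clock: 5.18
tool_pos: [0.5832, -0.1247, 0.0958]
orientation: [180.0, -0.0, -100.8]
force: [-3.5, 0.6, 4.1]
opening: 0.0418
gripper_force: 29.9
```

```bash
python3 -m inch '0 0 -0.03 0 0 0; 0 0 -0.08 0 0 0; 0 0 -0.14 0 0 0; 0 0 -0.2 0 0 0; 0 0 -0.27 0 0 0; 0 0 -0.33 0 0 0; 0 0 -0.37 0 0 0; 0 0 -0.38 0 0 0; 0 0 -0.38 0 0 0' && python3 - <<'E'
from h import *
plan([.558,.328,.21],-93.2)
E
```

```text
clock: 5.93
tool_pos: [0.5843, -0.1247, 0.2109]
orientation: [-179.9, 0.0, -100.8]
force: [0.1, 1.4, -1.3]
opening: 0.0421
gripper_force: 29.9
row [-1.4657e+00  3.6890e-01  3.1000e-03 -7.0000e-04  2.0000e-04 -4.2200e-02] dist 0.453 clock 5.9333
```

```bash
python3 -m inch '-0.04 0.01 0 0 0 0; -0.12 0.03 0 0 0 -0.003; -0.22 0.055 0 0 0 -0.006; -0.33 0.083 0 0 0 -0.009; -0.44 0.11 0 0 0 -0.012; -0.55 0.138 0 0 0 -0.015; -0.66 0.166 0 0 0 -0.018; -0.77 0.194 0 0 0 -0.021; -0.88 0.222 0 0 0 -0.024; -0.98 0.247 0 0 0 -0.027' && python3 - <<'E'
from h import *
plan([.558,.328,.21],-93.2)
E
```

```text
clock: 6.77
tool_pos: [0.5648, 0.1802, 0.2084]
orientation: [179.9, -0.0, -95.9]
force: [-0.8, -0.5, -1.4]
opening: 0.0416
gripper_force: 29.9
row [-4.879e-01  7.300e-02 -5.600e-03  5.000e-04 -3.000e-04 -1.490e-02] dist 0.148 clock 6.7667
```

```bash
python3 -m inch '-0.1 0.015 0 0 0 -0.003; -0.2 0.03 0 0 0 -0.006; -0.3 0.045 0 0 0 -0.01; -0.39 0.058 0 0 0 -0.015; -0.44 0.066 0 0 0 -0.015; -0.46 0.07 0 0 0 -0.015; -0.46 0.07 0 0 0 -0.015; -0.46 0.07 0 0 0 -0.015; -0.46 0.07 0 0 0 -0.015' && python3 - <<'E'
from h import *
p=camera_params("wrist");save("wrist","w2")
for d in landmark_of("wrist","carrier")[:1]: print(d["p"],d["uv"],ray("wrist",d["uv"],0,p).round(3))
for d in cut_out("scene","square")[:1]: print(d["rect"])
plan([.558,.328,.044],-93.2)
E
```

```text
clock: 7.52
tool_pos: [0.5592, 0.3163, 0.2095]
orientation: [180.0, -0.0, -93.3]
force: [0.5, -0.1, -1.4]
opening: 0.042
gripper_force: 29.9
0.89 [319.3, 93.9] [0.549 0.221 0.   ]
[258.4, 231.7, 35.3, 44.0]
row [-3.850e-02  7.500e-03  5.534e-01 -1.000e-04  0.000e+00 -6.000e-04] dist 0.166 clock 7.6667
```

View pics/w2.png

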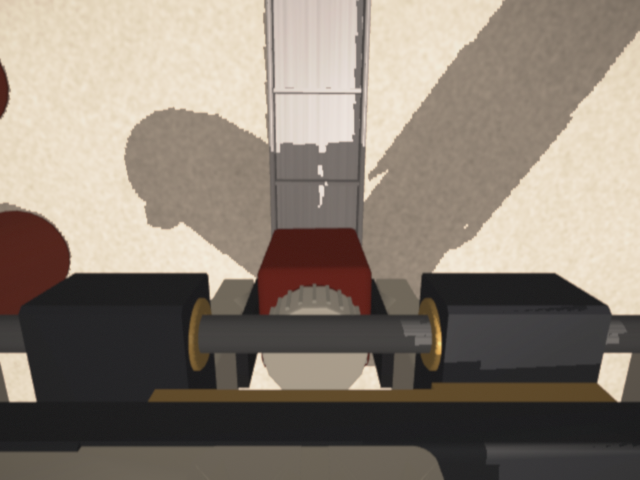

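The square is held upright at (315,300). The carrier runs straight up the image, with partitions at rows 92 and 180 and walls at columns 270 and 362.

```bash
python3 - <<'E'
from h import *
for uv in [(318,92),(318,181)]: print(ray("wrist",uv,.022))
for uv in [(272,120),(362,120),(274,200),(361,200)]: print(ray("wrist",uv,.025))
E
```

```text
[0.55053884 0.22094821 0.022     ]
[0.55451761 0.29240112 0.022     ]
[0.58902188 0.24043956 0.025     ]
[0.51613582 0.24466485 0.025     ]
[0.59293235 0.30601718 0.025     ]
[0.51876333 0.31032472 0.025     ]
```

```bash
python3 -m inch '-0.045 0.01 0.04 0 0 0; -0.045 0.01 0.12 0 0 0; -0.045 0.01 0.22 0 0 0; -0.045 0.01 0.32 0 0 0; -0.045 0.01 0.41 0 0 0; -0.045 0.01 0.48 0 0 0; -0.045 0.01 0.52 0 0 0; -0.045 0.01 0.54 0 0 0; -0.045 0.01 0.546 0 0 0; -0.045 0.01 0.546 0 0 0'; python3 -m inch '0 0 0.002 0 0 0; 0 0 0.004 0 0 0; 0 0 0.004 0 0 0'
```

```text
clock: 8.5
tool_pos: [0.5576, 0.3314, 0.0465]
orientation: [-180.0, 0.0, -93.2]
force: [-1.2, -0.4, -1.0]
opening: 0.0419
gripper_force: 29.9
clock: 8.75
tool_pos: [0.5576, 0.3315, 0.0458]
orientation: [-179.9, 0.1, -93.2]
force: [-0.2, -0.1, -1.9]
opening: 0.0415
gripper_force: 29.9
```

```bash
python3 -m inch '0 0 0.002 0 0 0; 0 0 0.004 0 0 0; 0 0 0.004 0 0 0;0 0 0.004 0 0 0'; python3 -m inch '0 0 0.002 0 0 0; 0 0 0.003 0 0 0; 0 0 0.003 0 0 0; 0 0 0.003 0 0 0'
```

```text
clock: 9.08
tool_pos: [0.5575, 0.3314, 0.0448]
orientation: [-179.9, 0.1, -93.2]
force: [-1.7, 0.0, 5.3]
opening: 0.042
gripper_force: 29.9
clock: 9.42
tool_pos: [0.5575, 0.3314, 0.0448]
orientation: [-179.9, 0.1, -93.2]
force: [-3.9, -1.0, 12.0]
opening: 0.0416
gripper_force: 29.9
```

```bash
python3 -m inch '0 0 0 0 0 0; 0 0 0 0 0 0; 0 0 0 0 0 0; 0 0 0 0 0 0; 0 0 0 0 0 0; 0 0 0 0 0 0; 0 0 0 0 0 0; 0 0 0 0 0 0' -1; python3 -m inch '0 0 -0.04 0 0 0; 0 0 -0.12 0 0 0; 0 0 -0.24 0 0 0; 0 0 -0.37 0 0 0; 0 0 -0.5 0 0 0; 0 0 -0.55 0 0 0; 0 0 -0.55 0 0 0'; python3 - <<'E'
from h import *
plan([.570,-.198,.2],-101)
E
```

```text
clock: 10.08
tool_pos: [0.5571, 0.331, 0.0425]
orientation: [180.0, -0.0, -93.2]
force: [-0.3, 0.5, -0.5]
opening: 0.086
gripper_force: 0.0
clock: 10.67
tool_pos: [0.5592, 0.3325, 0.2147]
orientation: [-179.6, 0.4, -93.2]
force: [1.2, -0.3, 0.6]
opening: 0.0879
gripper_force: 0.0
row [ 1.7639 -0.1343  0.0386 -0.0021  0.0022  0.0433] dist 0.531 clock 10.6667
```

```bash
python3 -m inch '0.12 -0.009 0 0 0 0.003; 0.95 -0.072 0 0 0 0.024; 0.95 -0.072 0 0 0 0.024; 0.95 -0.072 0 0 0 0.024; 0.95 -0.072 0 0 0 0.024; 0.95 -0.072 0 0 0 0.024; 0.95 -0.072 0 0 0 0.024; 0.95 -0.072 0 0 0 0.024; 0.95 -0.072 0 0 0 0.024; 0.95 -0.072 0 0 0 0.024'; python3 - <<'E'
from h import *
plan([.570,-.198,.2],-101)
E
```

```text
clock: 11.5
tool_pos: [0.5626, 0.0451, 0.208]
orientation: [-180.0, 0.0, -97.6]
force: [-0.5, 0.4, 0.3]
opening: 0.0877
gripper_force: 0.0
row [ 7.998e-01 -1.319e-01  2.650e-02 -1.000e-04  1.000e-04  1.880e-02] dist 0.243 clock 11.5
```

```bash
python3 -m inch '0.12 -0.019 0.005 0 0 0.003; 0.25 -0.04 0.01 0 0 0.008; 0.38 -0.062 0.015 0 0 0.01; 0.51 -0.083 0.02 0 0 0.015; 0.64 -0.105 0.025 0 0 0.019; 0.74 -0.121 0.025 0 0 0.019; 0.78 -0.127 0.025 0 0 0.019; 0.78 -0.127 0.025 0 0 0.019; 0.78 -0.127 0.025 0 0 0.019'; python3 - <<'E'
from h import *
p=camera_params("wrist");snapshot("wrist")
for n,z in dict(bottle=.05,vial=.06,block_bottle=.03,block_vial=.03,block_tube=.03,tube=.045).items():
    for d in landmark_of("wrist",n)[:1]: print(n,round(d["p"],2),np.round(d["uv"]),ray("wrist",d["uv"],z,p).round(3))
plan([.570,-.198,.1145],-101)
E
```

```text
clock: 12.25
tool_pos: [0.5699, -0.191, 0.1999]
orientation: [180.0, 0.0, -101.0]
force: [-0.9, 1.4, -0.1]
opening: 0.0878
gripper_force: 0.0
bottle 0.94 [311. 209.] [ 0.57  -0.199  0.05 ]
vial 0.91 [189. 259.] [ 0.67  -0.181  0.06 ]
row [ 2.390e-02 -5.000e-03  2.863e-01 -1.000e-04  0.000e+00  6.000e-04] dist 0.086 clock 12.6
```

```bash
python3 -m inch '0.023 -0.004 0.03 0 0 0; 0.023 -0.004 0.1 0 0 0; 0.023 -0.004 0.18 0 0 0; 0.023 -0.004 0.25 0 0 0; 0.023 -0.004 0.286 0 0 0; 0.023 -0.004 0.286 0 0 0; 0.023 -0.004 0.286 0 0 0' && python3 -m inch '0 0 0 0 0 0; 0 0 0 0 0 0; 0 0 0 0 0 0; 0 0 0 0 0 0; 0 0 0 0 0 0; 0 0 0 0 0 0; 0 0 0 0 0 0; 0 0 0 0 0 0; 0 0 0 0 0 0; 0 0 0 0 0 0' 1
python3 -m inch '0 0 -0.03 0 0 0; 0 0 -0.08 0 0 0; 0 0 -0.14 0 0 0; 0 0 -0.2 0 0 0; 0 0 -0.27 0 0 0; 0 0 -0.33 0 0 0; 0 0 -0.37 0 0 0; 0 0 -0.38 0 0 0; 0 0 -0.38 0 0 0' && python3 - <<'E'
from h import *
plan([.553,.255,.228],-93.2)
E
```

```text
clock: 13.18
tool_pos: [0.5694, -0.199, 0.1142]
orientation: [179.9, -0.0, -101.0]
force: [-0.4, 1.0, 0.9]
opening: 0.0876
gripper_force: 0.0
clock: 14.02
tool_pos: [0.5695, -0.1987, 0.1144]
orientation: [180.0, -0.0, -101.0]
force: [-0.8, 0.6, 0.8]
opening: 0.0392
gripper_force: 30.0
clock: 14.77
tool_pos: [0.5698, -0.1987, 0.2295]
orientation: [-179.9, 0.0, -101.0]
force: [0.2, -0.4, -1.6]
opening: 0.0392
gripper_force: 30.0
row [-1.4739e+00  3.4300e-01  5.0000e-03 -6.0000e-04  1.0000e-04 -4.3200e-02] dist 0.454 clock 14.7667
```

```bash
python3 -m inch '-0.04 0.009 0 0 0 0; -0.12 0.028 0 0 0 -0.003; -0.22 0.051 0 0 0 -0.006; -0.33 0.077 0 0 0 -0.009; -0.44 0.102 0 0 0 -0.012; -0.55 0.128 0 0 0 -0.015; -0.66 0.154 0 0 0 -0.018; -0.77 0.179 0 0 0 -0.021; -0.88 0.205 0 0 0 -0.024; -0.98 0.228 0 0 0 -0.027' && python3 -m inch '-0.1 0.015 0 0 0 -0.003; -0.2 0.03 0 0 0 -0.006; -0.3 0.045 0 0 0 -0.01; -0.39 0.058 0 0 0 -0.015; -0.44 0.066 0 0 0 -0.015; -0.46 0.07 0 0 0 -0.015; -0.46 0.07 0 0 0 -0.015; -0.46 0.07 0 0 0 -0.015; -0.46 0.07 0 0 0 -0.015' && python3 - <<'E'
from h import *
save("scene","s2")
plan([.553,.255,.0692],-93.2)
E
```

```text
clock: 15.6
tool_pos: [0.557, 0.1051, 0.2271]
orientation: [179.9, -0.0, -96.1]
force: [0.1, -0.9, -0.7]
opening: 0.0395
gripper_force: 30.0
clock: 16.35
tool_pos: [0.5519, 0.2413, 0.2281]
orientation: [180.0, -0.0, -93.5]
force: [0.1, -0.6, -0.1]
opening: 0.0395
gripper_force: 30.0
row [-4.620e-02 -4.000e-04  5.303e-01  1.000e-04 -1.000e-04 -1.600e-03] dist 0.16 clock 16.4
```

View pics/s2.png

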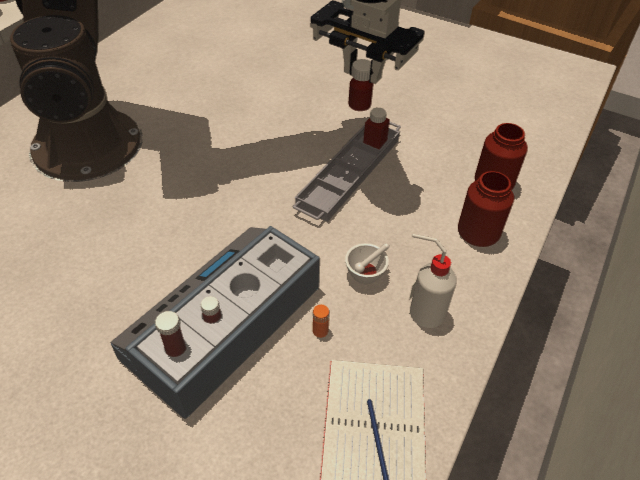

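The square stands in the left compartment (376,130), and the bottle hangs upright in the gripper (361,88).

```bash
python3 -m inch '-0.046 0 0.04 0 0 0; -0.046 0 0.12 0 0 0; -0.046 0 0.22 0 0 0; -0.046 0 0.32 0 0 0; -0.046 0 0.41 0 0 0; -0.046 0 0.48 0 0 0; -0.046 0 0.51 0 0 0; -0.046 0 0.525 0 0 0; -0.046 0 0.528 0 0 0; -0.046 0 0.528 0 0 0'; python3 -m inch '0 0 0.002 0 0 0; 0 0 0.003 0 0 0; 0 0 0.003 0 0 0'; python3 -m inch '0 0 0.002 0 0 0; 0 0 0.003 0 0 0; 0 0 0.003 0 0 0'
```

```text
clock: 17.23
tool_pos: [0.5537, 0.2565, 0.0709]
orientation: [-179.9, 0.0, -93.4]
force: [0.2, 1.0, -1.3]
opening: 0.0395
gripper_force: 30.0
clock: 17.48
tool_pos: [0.5534, 0.2566, 0.0701]
orientation: [-179.9, 0.1, -93.4]
force: [0.5, -0.3, -1.6]
opening: 0.0396
gripper_force: 30.0
clock: 17.73
tool_pos: [0.553, 0.2563, 0.0684]
orientation: [-180.0, 0.0, -93.4]
force: [0.4, -0.6, -1.1]
opening: 0.0395
gripper_force: 30.0
```

```bash
python3 -m inch '0 0 0.002 0 0 0; 0 0 0.003 0 0 0; 0 0 0.003 0 0 0'; python3 -m inch '0 0 0.001 0 0 0; 0 0 0.002 0 0 0; 0 0 0.002 0 0 0'
```

```text
clock: 17.98
tool_pos: [0.5531, 0.2564, 0.0684]
orientation: [-180.0, 0.0, -93.4]
force: [-2.7, -0.8, 7.8]
opening: 0.0392
gripper_force: 30.0
clock: 18.23
tool_pos: [0.5532, 0.2564, 0.0683]
orientation: [-179.9, 0.0, -93.4]
force: [-5.1, -0.5, 10.9]
opening: 0.0394
gripper_force: 30.0
```

```bash
python3 -m inch '0 0 0 0 0 0; 0 0 0 0 0 0; 0 0 0 0 0 0; 0 0 0 0 0 0; 0 0 0 0 0 0; 0 0 0 0 0 0; 0 0 0 0 0 0; 0 0 0 0 0 0' -1; python3 -m inch '0 0 -0.04 0 0 0; 0 0 -0.12 0 0 0; 0 0 -0.24 0 0 0; 0 0 -0.37 0 0 0; 0 0 -0.45 0 0 0; 0 0 -0.5 0 0 0; 0 0 -0.5 0 0 0'; python3 - <<'E'
from h import *
plan([.5575,-.271,.2],-101)
E
```

```text
clock: 18.9
tool_pos: [0.5529, 0.2561, 0.0665]
orientation: [180.0, -0.0, -93.4]
force: [0.3, 0.2, -0.5]
opening: 0.0852
gripper_force: 0.0
clock: 19.48
tool_pos: [0.5546, 0.2572, 0.2212]
orientation: [-179.7, 0.2, -93.4]
force: [-0.4, 0.5, -0.6]
opening: 0.0873
gripper_force: 0.0
row [ 1.7573e+00 -1.1320e-01  6.4000e-02 -1.7000e-03  1.5000e-03  4.2300e-02] dist 0.529 clock 19.4833
```

```bash
python3 -m inch '0.12 -0.008 0 0 0 0.003; 0.95 -0.061 0 0 0 0.024; 0.95 -0.061 0 0 0 0.024; 0.95 -0.061 0 0 0 0.024; 0.95 -0.061 0 0 0 0.024; 0.95 -0.061 0 0 0 0.024; 0.95 -0.061 0 0 0 0.024; 0.95 -0.061 0 0 0 0.024; 0.95 -0.061 0 0 0 0.024; 0.95 -0.061 0 0 0 0.024'; python3 - <<'E'
from h import *
plan([.5575,-.271,.2],-101)
E
```

```text
clock: 20.32
tool_pos: [0.554, -0.0297, 0.2161]
orientation: [180.0, -0.0, -97.8]
force: [-0.8, -0.2, 0.0]
opening: 0.0872
gripper_force: 0.0
row [ 7.953e-01 -1.210e-01  5.370e-02  2.000e-04 -0.000e+00  1.770e-02] dist 0.242 clock 20.3167
```

```bash
python3 -m inch '0.12 -0.018 0.005 0 0 0.003; 0.25 -0.038 0.01 0 0 0.008; 0.38 -0.058 0.02 0 0 0.01; 0.51 -0.078 0.03 0 0 0.015; 0.64 -0.098 0.04 0 0 0.018; 0.74 -0.113 0.05 0 0 0.018; 0.77 -0.118 0.05 0 0 0.018; 0.77 -0.118 0.05 0 0 0.018; 0.77 -0.118 0.05 0 0 0.018'; python3 - <<'E'
from h import *
p=camera_params("wrist");snapshot("wrist")
for n,z in dict(vial=.06,block_vial=.03,block_tube=.03,tube=.045).items():
    for d in landmark_of("wrist",n)[:2]: print(n,round(d["p"],2),np.round(d["uv"]),ray("wrist",d["uv"],z,p).round(3))
plan([.5565,-.271,.1035],-101)
E
```

```text
clock: 21.07
tool_pos: [0.5586, -0.2621, 0.2011]
orientation: [180.0, 0.0, -101.0]
force: [0.1, 1.0, 0.1]
opening: 0.0873
gripper_force: 0.0
vial 0.7 [317. 209.] [ 0.554 -0.271  0.06 ]
vial 0.62 [318. 360.] [ 0.577 -0.145  0.06 ]
block_vial 0.61 [313. 197.] [ 0.556 -0.275  0.03 ]
tube 0.74 [312. 105.] [ 0.544 -0.345  0.045]
tube 0.39 [315. 208.] [ 0.556 -0.269  0.045]
row [ 3.200e-02  1.300e-03  3.283e-01 -2.000e-04  0.000e+00  8.000e-04] dist 0.099 clock 21.3167
```

```bash
python3 -m inch '0.03 0.002 0.03 0 0 0; 0.03 0.002 0.1 0 0 0; 0.03 0.002 0.18 0 0 0; 0.03 0.002 0.26 0 0 0; 0.03 0.002 0.31 0 0 0; 0.03 0.002 0.326 0 0 0; 0.03 0.002 0.326 0 0 0; 0.03 0.002 0.326 0 0 0' && python3 -m inch '0 0 0 0 0 0; 0 0 0 0 0 0; 0 0 0 0 0 0; 0 0 0 0 0 0; 0 0 0 0 0 0; 0 0 0 0 0 0; 0 0 0 0 0 0; 0 0 0 0 0 0; 0 0 0 0 0 0; 0 0 0 0 0 0' 1
python3 -m inch '0 0 -0.03 0 0 0; 0 0 -0.08 0 0 0; 0 0 -0.14 0 0 0; 0 0 -0.2 0 0 0; 0 0 -0.27 0 0 0; 0 0 -0.33 0 0 0; 0 0 -0.36 0 0 0; 0 0 -0.36 0 0 0; 0 0 -0.36 0 0 0' && python3 - <<'E'
from h import *
plan([.5495,.180,.21],-93.2)
E
```

```text
clock: 21.98
tool_pos: [0.5563, -0.2719, 0.1044]
orientation: [-180.0, -0.0, -100.9]
force: [-0.0, 0.1, -0.2]
opening: 0.0879
gripper_force: 0.0
clock: 22.82
tool_pos: [0.5559, -0.2718, 0.1038]
orientation: [180.0, -0.0, -101.0]
force: [-0.1, -0.0, -0.1]
opening: 0.0266
gripper_force: 11.0
clock: 23.57
tool_pos: [0.5558, -0.2716, 0.2118]
orientation: [-180.0, 0.0, -101.0]
force: [-0.2, 0.1, -1.2]
opening: 0.026
gripper_force: 30.0
row [-1.4736e+00  3.0750e-01  6.7000e-03 -2.0000e-04  1.0000e-04 -4.3200e-02] dist 0.452 clock 23.5667
```

```bash
python3 -m inch '-0.04 0.008 0 0 0 0; -0.12 0.025 0 0 0 -0.003; -0.22 0.046 0 0 0 -0.006; -0.33 0.069 0 0 0 -0.009; -0.44 0.092 0 0 0 -0.012; -0.55 0.115 0 0 0 -0.015; -0.66 0.138 0 0 0 -0.018; -0.77 0.161 0 0 0 -0.021; -0.88 0.184 0 0 0 -0.024; -0.98 0.204 0 0 0 -0.027' && python3 -m inch '-0.1 0.012 0 0 0 -0.003; -0.2 0.025 0 0 0 -0.006; -0.3 0.037 0 0 0 -0.01; -0.39 0.048 0 0 0 -0.015; -0.44 0.055 0 0 0 -0.015; -0.46 0.057 0 0 0 -0.015; -0.46 0.057 0 0 0 -0.015; -0.46 0.057 0 0 0 -0.015; -0.46 0.057 0 0 0 -0.015' && python3 - <<'E'
from h import *
im=save("scene","s3")
cv2.imwrite("pics/s3c.png",cv2.resize(im[30:250,250:450,::-1],None,fx=2.7,fy=2.7))
plan([.5495,.180,.049],-93.2)
E
```

```text
clock: 24.4
tool_pos: [0.5505, 0.0307, 0.2105]
orientation: [179.9, -0.0, -96.1]
force: [0.3, -0.5, 0.4]
opening: 0.0262
gripper_force: 30.0
clock: 25.15
tool_pos: [0.5493, 0.1665, 0.2115]
orientation: [180.0, -0.0, -93.5]
force: [0.2, -0.6, -0.5]
opening: 0.0263
gripper_force: 30.0
row [-4.550e-02  2.100e-03  5.423e-01  1.000e-04 -1.000e-04 -1.600e-03] dist 0.163 clock 25.2
```

View pics/s3c.png

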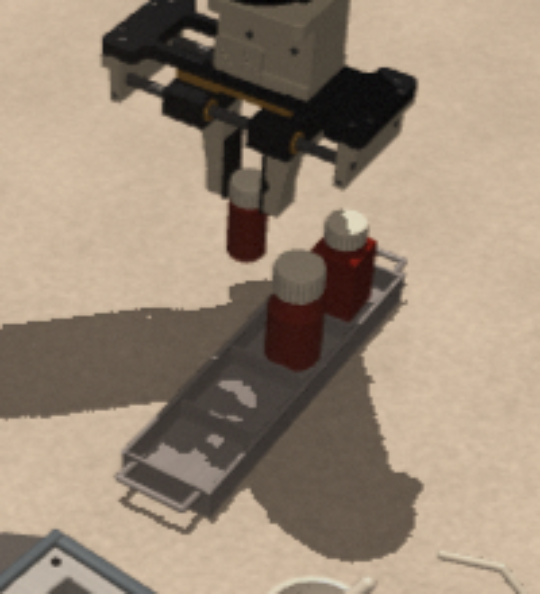

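Both bottles stand in the two left compartments, and the vial is held upright by its cap at crop (247,215).

```bash
python3 -m inch '-0.045 0.002 0.04 0 0 0; -0.045 0.002 0.12 0 0 0; -0.045 0.002 0.22 0 0 0; -0.045 0.002 0.32 0 0 0; -0.045 0.002 0.41 0 0 0; -0.045 0.002 0.48 0 0 0; -0.045 0.002 0.52 0 0 0; -0.045 0.002 0.531 0 0 0; -0.045 0.002 0.533 0 0 0; -0.045 0.002 0.533 0 0 0'; python3 -m inch '0 0 0.002 0 0 0; 0 0 0.004 0 0 0; 0 0 0.004 0 0 0'; python3 -m inch '0 0 0.002 0 0 0; 0 0 0.004 0 0 0; 0 0 0.004 0 0 0'
```

```text
clock: 26.03
tool_pos: [0.5501, 0.181, 0.0523]
orientation: [-180.0, 0.0, -93.4]
force: [-0.6, 0.3, -0.6]
opening: 0.0261
gripper_force: 30.0
clock: 26.28
tool_pos: [0.5501, 0.1813, 0.0516]
orientation: [-179.9, 0.1, -93.4]
force: [0.1, -0.0, 0.4]
opening: 0.026
gripper_force: 30.0
clock: 26.53
tool_pos: [0.5497, 0.1811, 0.0497]
orientation: [-180.0, 0.0, -93.4]
force: [-0.2, -0.3, 0.4]
opening: 0.0262
gripper_force: 30.0
```

```bash
python3 -m inch '0 0 0.002 0 0 0; 0 0 0.003 0 0 0; 0 0 0.003 0 0 0; 0 0 0.003 0 0 0'; python3 -m inch '0 0 0.002 0 0 0; 0 0 0.003 0 0 0; 0 0 0.003 0 0 0; 0 0 0.003 0 0 0';  python3 -m inch '0 0 0.001 0 0 0; 0 0 0.002 0 0 0; 0 0 0.002 0 0 0; 0 0 0.002 0 0 0'
```

```text
clock: 26.87
tool_pos: [0.5497, 0.181, 0.0486]
orientation: [180.0, -0.0, -93.4]
force: [-0.6, 0.2, 0.6]
opening: 0.0259
gripper_force: 30.0
clock: 27.2
tool_pos: [0.5498, 0.1811, 0.0478]
orientation: [-180.0, 0.0, -93.4]
force: [0.5, 0.0, -0.9]
opening: 0.0256
gripper_force: 30.0
clock: 27.53
tool_pos: [0.5499, 0.1811, 0.0477]
orientation: [-180.0, 0.0, -93.4]
force: [-1.9, -0.8, 5.0]
opening: 0.0264
gripper_force: 30.0
```

Contact. Releasing, then going for the tube.

```bash
python3 -m inch '0 0 0 0 0 0; 0 0 0 0 0 0; 0 0 0 0 0 0; 0 0 0 0 0 0; 0 0 0 0 0 0; 0 0 0 0 0 0; 0 0 0 0 0 0; 0 0 0 0 0 0' -1; python3 -m inch '0 0 -0.04 0 0 0; 0 0 -0.12 0 0 0; 0 0 -0.24 0 0 0; 0 0 -0.37 0 0 0; 0 0 -0.47 0 0 0; 0 0 -0.56 0 0 0; 0 0 -0.56 0 0 0; 0 0 -0.56 0 0 0'; python3 - <<'E'
from h import *
plan([.5435,-.345,.215],-101)
E
```

```text
clock: 28.2
tool_pos: [0.5497, 0.181, 0.0471]
orientation: [180.0, -0.0, -93.4]
force: [-0.1, -0.4, 0.1]
opening: 0.0737
gripper_force: 0.0
clock: 28.87
tool_pos: [0.5504, 0.1816, 0.2172]
orientation: [-179.8, 0.2, -93.4]
force: [-1.0, 0.6, -0.9]
opening: 0.0879
gripper_force: 0.0
row [ 1.7535e+00 -8.1500e-02  2.9000e-03 -9.0000e-04  9.0000e-04  4.2100e-02] dist 0.527 clock 28.8667
```

```bash
python3 -m inch '0.12 -0.005 0 0 0 0.003; 0.95 -0.044 0 0 0 0.024; 0.95 -0.044 0 0 0 0.024; 0.95 -0.044 0 0 0 0.024; 0.95 -0.044 0 0 0 0.024; 0.95 -0.044 0 0 0 0.024; 0.95 -0.044 0 0 0 0.024; 0.95 -0.044 0 0 0 0.024; 0.95 -0.044 0 0 0 0.024; 0.95 -0.044 0 0 0 0.024'; python3 - <<'E'
from h import *
plan([.5435,-.345,.215],-101)
E
```

```text
clock: 29.7
tool_pos: [0.5454, -0.1045, 0.2141]
orientation: [179.9, -0.0, -97.8]
force: [0.4, 0.9, -0.2]
opening: 0.088
gripper_force: 0.0
row [ 7.952e-01 -1.029e-01 -3.200e-03  5.000e-04 -1.000e-04  1.770e-02] dist 0.241 clock 29.7
```

```bash
python3 -m inch '0.12 -0.015 0 0 0 0.003; 0.25 -0.032 0 0 0 0.008; 0.38 -0.049 0 0 0 0.01; 0.51 -0.065 0 0 0 0.015; 0.64 -0.082 0 0 0 0.018; 0.74 -0.095 0 0 0 0.018; 0.78 -0.101 0 0 0 0.018; 0.78 -0.101 0 0 0 0.018; 0.78 -0.101 0 0 0 0.018'; python3 - <<'E'
from h import *
p=camera_params("wrist");snapshot("wrist")
for n,z in dict(block_tube=.03,tube=.045).items():
    for d in landmark_of("wrist",n)[:2]: print(n,round(d["p"],2),np.round(d["uv"]),ray("wrist",d["uv"],z,p).round(3))
plan([.5435,-.345,.098],-101)
E
```

```text
clock: 30.45
tool_pos: [0.5447, -0.3392, 0.2142]
orientation: [179.9, 0.0, -101.0]
force: [-1.1, 0.1, 0.2]
opening: 0.0875
gripper_force: 0.0
block_tube 0.82 [316. 203.] [ 0.541 -0.344  0.03 ]
tube 0.79 [312. 203.] [ 0.544 -0.348  0.045]
tube 0.3 [315. 202.] [ 0.542 -0.348  0.045]
row [ 2.260e-02  5.000e-04  3.906e-01 -0.000e+00  1.000e-04  8.000e-04] dist 0.117 clock 30.6
```

```bash
python3 -m inch '0.022 0 0.03 0 0 0; 0.022 0 0.1 0 0 0; 0.022 0 0.18 0 0 0; 0.022 0 0.26 0 0 0; 0.022 0 0.33 0 0 0; 0.022 0 0.36 0 0 0; 0.022 0 0.36 0 0 0; 0.022 0 0.36 0 0 0' && python3 -m inch '0 0 0 0 0 0; 0 0 0 0 0 0; 0 0 0 0 0 0; 0 0 0 0 0 0; 0 0 0 0 0 0; 0 0 0 0 0 0; 0 0 0 0 0 0; 0 0 0 0 0 0; 0 0 0 0 0 0; 0 0 0 0 0 0' 1 && python3 -m inch '0 0 0 0 0 0;0 0 0 0 0 0'
python3 -m inch '0 0 -0.03 0 0 0; 0 0 -0.08 0 0 0; 0 0 -0.14 0 0 0; 0 0 -0.2 0 0 0; 0 0 -0.27 0 0 0; 0 0 -0.33 0 0 0; 0 0 -0.38 0 0 0; 0 0 -0.38 0 0 0; 0 0 -0.38 0 0 0' && python3 - <<'E'
from h import *
plan([.5455,.1055,.22],-93.2)
E
```

```text
clock: 31.27
tool_pos: [0.5434, -0.3466, 0.1074]
orientation: [180.0, -0.0, -100.9]
force: [0.8, -0.8, 0.2]
opening: 0.0879
gripper_force: 0.0
clock: 32.1
tool_pos: [0.5432, -0.3467, 0.1071]
orientation: [180.0, 0.0, -101.0]
force: [-0.2, -0.2, 0.6]
opening: 0.0311
gripper_force: 30.0
clock: 32.27
tool_pos: [0.5431, -0.3467, 0.1071]
orientation: [180.0, -0.0, -101.0]
force: [-0.4, 0.1, 0.1]
opening: 0.0315
gripper_force: 30.0
clock: 33.02
tool_pos: [0.5435, -0.3467, 0.2224]
orientation: [-179.9, -0.0, -101.0]
force: [-0.2, 0.1, -1.3]
opening: 0.0315
gripper_force: 30.0
row [-1.481e+00  2.807e-01  7.400e-03 -7.000e-04 -1.000e-04 -4.320e-02] dist 0.452 clock 33.0167
```

```bash
python3 -m inch '-0.04 0.007 0 0 0 0; -0.12 0.022 0 0 0 -0.003; -0.22 0.042 0 0 0 -0.006; -0.33 0.063 0 0 0 -0.009; -0.44 0.083 0 0 0 -0.012; -0.55 0.104 0 0 0 -0.015; -0.66 0.125 0 0 0 -0.018; -0.77 0.146 0 0 0 -0.021; -0.88 0.167 0 0 0 -0.024; -0.98 0.186 0 0 0 -0.027' && python3 -m inch '-0.1 0.01 0 0 0 -0.003; -0.2 0.02 0 0 0 -0.006; -0.3 0.03 0 0 0 -0.01; -0.39 0.039 0 0 0 -0.015; -0.44 0.044 0 0 0 -0.015; -0.46 0.046 0 0 0 -0.015; -0.46 0.046 0 0 0 -0.015; -0.46 0.046 0 0 0 -0.015; -0.46 0.046 0 0 0 -0.015' && python3 - <<'E'
from h import *
im=save("scene","s4")
cv2.imwrite("pics/s4c.png",cv2.resize(im[30:250,250:450,::-1],None,fx=2.7,fy=2.7))
plan([.5455,.1055,.067],-93.2)
E
```

```text
clock: 33.85
tool_pos: [0.5432, -0.0452, 0.2201]
orientation: [179.9, -0.0, -96.1]
force: [1.1, -1.1, -0.4]
opening: 0.0315
gripper_force: 30.0
clock: 34.6
tool_pos: [0.5449, 0.0905, 0.2208]
orientation: [180.0, -0.0, -93.4]
force: [0.1, 0.7, -0.1]
opening: 0.0315
gripper_force: 30.0
row [-5.060e-02  1.500e-03  5.131e-01  1.000e-04 -1.000e-04 -1.500e-03] dist 0.155 clock 34.65
```

View pics/s4c.png

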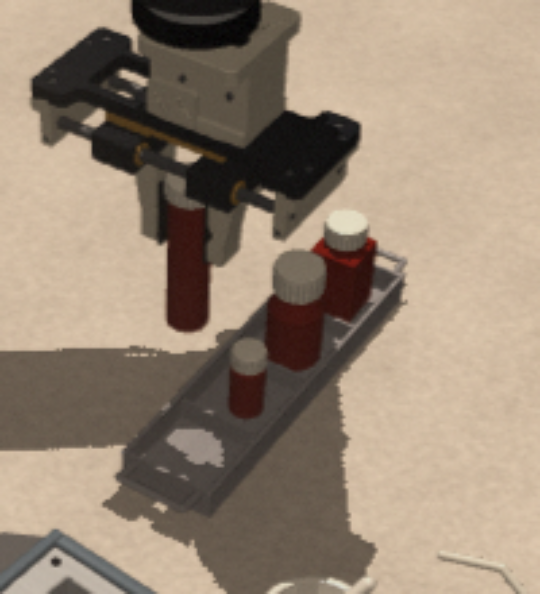

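The vial stands in the third compartment. The tube is held upright at crop (187,270), and the right compartment is free.

```bash
python3 -m inch '-0.049 0.002 0.04 0 0 0; -0.049 0.002 0.12 0 0 0; -0.049 0.002 0.22 0 0 0; -0.049 0.002 0.32 0 0 0; -0.049 0.002 0.4 0 0 0; -0.049 0.002 0.46 0 0 0; -0.049 0.002 0.49 0 0 0; -0.049 0.002 0.502 0 0 0; -0.049 0.002 0.504 0 0 0; -0.049 0.002 0.504 0 0 0'; python3 -m inch '0 0 0.002 0 0 0; 0 0 0.004 0 0 0; 0 0 0.004 0 0 0'; python3 -m inch '0 0 0.002 0 0 0; 0 0 0.003 0 0 0; 0 0 0.003 0 0 0; 0 0 0.003 0 0 0'
```

```text
clock: 35.48
tool_pos: [0.5463, 0.1059, 0.0708]
orientation: [-179.9, 0.0, -93.4]
force: [-0.6, 0.4, 0.4]
opening: 0.0311
gripper_force: 30.0
clock: 35.73
tool_pos: [0.546, 0.1062, 0.0696]
orientation: [-179.9, 0.0, -93.4]
force: [-0.3, -0.0, -1.1]
opening: 0.0314
gripper_force: 30.0
clock: 36.07
tool_pos: [0.5456, 0.106, 0.0679]
orientation: [-180.0, 0.0, -93.4]
force: [0.5, 0.0, -1.0]
opening: 0.0313
gripper_force: 30.0
```

```bash
python3 -m inch '0 0 0.002 0 0 0; 0 0 0.003 0 0 0; 0 0 0.003 0 0 0; 0 0 0.003 0 0 0'; python3 -m inch '0 0 0.002 0 0 0; 0 0 0.003 0 0 0; 0 0 0.003 0 0 0; 0 0 0.003 0 0 0';  python3 -m inch '0 0 0.001 0 0 0; 0 0 0.002 0 0 0; 0 0 0.002 0 0 0; 0 0 0.002 0 0 0'
```

```text
clock: 36.4
tool_pos: [0.5456, 0.106, 0.0669]
orientation: [180.0, -0.0, -93.4]
force: [0.7, 0.7, -0.9]
opening: 0.0313
gripper_force: 30.0
clock: 36.73
tool_pos: [0.5457, 0.106, 0.0661]
orientation: [-180.0, 0.0, -93.4]
force: [-0.0, 0.1, -0.2]
opening: 0.0316
gripper_force: 30.0
clock: 37.07
tool_pos: [0.546, 0.1061, 0.066]
orientation: [-180.0, 0.0, -93.4]
force: [-2.4, -0.3, 5.2]
opening: 0.0309
gripper_force: 30.0
```

```bash
python3 -m inch '0 0 0 0 0 0; 0 0 0 0 0 0; 0 0 0 0 0 0; 0 0 0 0 0 0; 0 0 0 0 0 0; 0 0 0 0 0 0; 0 0 0 0 0 0; 0 0 0 0 0 0; 0 0 0 0 0 0' -1; python3 -m inch '0 0 -0.04 0 0 0; 0 0 -0.12 0 0 0; 0 0 -0.24 0 0 0; 0 0 -0.37 0 0 0; 0 0 -0.47 0 0 0; 0 0 -0.6 0 0 0; 0 0 -0.6 0 0 0; 0 0 -0.6 0 0 0; 0 0 -0.6 0 0 0; 0 0 -0.6 0 0 0'; python3 - <<'E'
from h import *
im=save("scene","s5")
cv2.imwrite("pics/s5c.png",cv2.resize(im[90:310,250:450,::-1],None,fx=2.7,fy=2.7))
E
```

```text
clock: 37.82
tool_pos: [0.5456, 0.106, 0.0654]
orientation: [180.0, -0.0, -93.4]
force: [-0.2, -0.5, -1.5]
opening: 0.0846
gripper_force: 0.0
clock: 38.65
tool_pos: [0.5449, 0.1057, 0.2442]
orientation: [179.9, -0.0, -93.4]
force: [-0.3, -0.0, -0.1]
opening: 0.0875
gripper_force: 0.0
```

View pics/s5c.png

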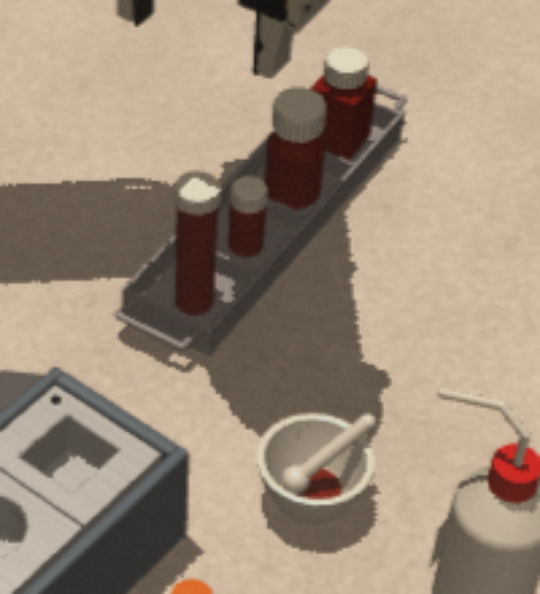

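All four stand upright, one to a compartment, in the right order. The mortar is where it was and the gripper is clear, so I'm handing in.

```bash
python3 -c "
from plant import *
print(close_job())"
```

```text
the job is handed in; nothing more can be done
None
```

The job is handed in: square, bottle, vial and tube stand upright in the carrier in that order from left to right, the same as in the heater, and the last picture shows the mortar where it was.

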